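# Feel out the chuck's release notch

### The arm

A 7-joint arm with a two-finger parallel gripper is mounted at the origin on the work surface. World frame = base frame: x ahead of the robot, y to its left, z up, the work surface at z = 0. Lengths are in m, angles in degrees, forces in N, time in s.
With the tool pointing down it reaches from about 0.35 to 0.775 m from the base axis. Payload 3.1 kg.
Tool frame: the origin (TCP) lies on the centre line of the jaws, within the pads' length; the fingertips stand 17 mm ahead of it and the grasp point (between the pads) lies 2 mm behind it (robot.tip_reach is the distance from the TCP to the fingertips, in m); z points along the fingers, y is the direction in which the jaws open and shut (so a half turn about z gives the same grasp; the last joint's range is limited). The gripper opens to 85 mm and grips with 20 to 120 N. Pads are 22 mm wide; open, the fingers measure 114 mm over their backs; the gripper's body (76 mm by 85 mm) begins 54 mm behind the grasp point. The pads swing forward as they close: fully open they stand 13 mm farther back than shut.
Start: joints at [73.757, 17.813, 0.802, 86.603, -0.252, 75.585, -1.558], TCP at [0.132, -0.534, 0.248] pointing down, gripper open.
Joint ranges: [-154.91, 154.91], [-16.99, 109.72], [-72.82, 74.43], [7.12, 147.25], [-82.49, 262.49], [11.32, 116.49], [-174.64, 174.64]. Speed limits (degrees/s): [159.86, 159.86, 180, 180, 180, 180, 180].

### API

Orientations are given as [roll, pitch, yaw] about the fixed x, y, z axes, in that order (R = Rz(yaw) Ry(pitch) Rx(roll)).
In Python, from station import robot, fingers, vision, workorder, recognise gives the robot as it stands. Calls block until the motion is done:
- robot.move_to(position, orientation): joint-space move of the TCP to a pose.
- robot.line_to(position, orientation=None, velocity=0.15, f_stop=None): straight line of the TCP; orientation=None keeps the orientation; velocity is the mean speed in m/s. With f_stop (N) it stops when the force on the tool has changed by that much, and returns True; else False.
- robot.move_j(angles): joint-space move.
- fingers.gripper_to(opening, force=None): opening from 0.0 (shut) to 1.0 (fully open); force is the grip in N (None keeps the last); returns when the fingers have stopped.
- robot.pause(seconds).
- robot.inverse_kinematics(position, orientation): joint angles nearest the present ones, or None.
- vision.grab_frame(name): name is "scene" or "top"; returns the picture (480x640x3 uint8, red, green, blue); there is no depth.
- vision.calibration(name): a dict with "mtx" (3x3 intrinsics, pixels), "k1" (the pictures are not rectified: a ray, as slopes to the right and down, at radius r is drawn at 1 + k1 r^2 times it, then the intrinsics apply), "extrinsics" (4x4, takes a point from world to camera coordinates). Camera axes: x right, y up, looking along -z (the intrinsics and any distortion apply to the point x, -y, -z); pixel columns grow to the right and rows downward; lengths in m; the calibration is good to about 2 mm. A picture is of the moment at which its call begins. calibration takes no time and is no camera call.
A pose or a line that the arm cannot do raises robot.PlanningError and nothing moves.
- workorder.close_job(): hands the job in, once; it reports no verdict.
Trained networks look in the newest picture that a camera, given by its name, has taken for a name from the list of things; names that differ only in an ending like _2 or _b are one class to them, and where a whole thing is asked for, a point or a joint stands for the part that bears it (a point fixed in the world has none). Each returns a list of dicts, best first, with "p" (0 to 1); they miss things now and then, are a little off and sometimes report something else, mostly with a low value. They report only what shows in the picture. A call takes as long as a camera call. They do not tell look-alikes from the thing itself.
- recognise(label, camera): "rect" ([centre column, centre row, width, height] in pixels, round what is visible of it).
Readings, each from a call of its own:
- robot.current_time_s(): time.
- robot.current_joint_positions(): joint angles.
- robot.current_dq(): joint speeds.
- robot.current_joint_torque(): joint torques, N m.
- robot.current_tool_pos(): TCP position.
- robot.current_eef_rot(): TCP orientation.
- robot.current_contact_force(): force on the tool from outside, world axes, zero at the start.
- robot.current_torque(): the same for the moment, N m.
- robot.current_finger_gap(): opening from 0.0 (shut) to 1.0 (fully open).
Only numpy, scipy, OpenCV 4.12 (cv2) and the standard library are available. Lean on these libraries where they do the work, as an engineer would, in place of code of your own. Each camera call takes 0.05 s, during which the arm holds its last target. There are 200 camera calls.

### The job

With the gripper's fingers closed, touch the raised rim of the steel chuck at the white tab, and keep the fingertips lightly on the rim as you sweep along it, away from the tab, either way round, to find the hidden release notch. Then press the key inside the notch all the way down, so that the jaws open, and come away. Do not lift or knock the wooden cup standing in the jaws, and leave everything else on the bench alone.

Things in the scene. Friction and masses are not known exactly. Their poses are not given: they have to be found in the camera images.
- stand: green cast-iron stand fixed to the bench: base 220 x 220 x 24 mm, round collar of 102 mm radius up to 50 mm; origin at the centre of its underside, z up, the white tab on its -x side. It carries a steel chuck that does not turn: a disc (top face 65 mm above the bench) with a raised rim round it. Four dark jaws stand on the disc within 53 mm of the axis, lower than the rim
- start (a point): point on the rim's top, half-way across it (80 mm from the axis), beside the white tab; the tab, 26 mm wide along the rim, 7 mm thick, stands upright on the base outside the rim (103 to 110 mm from the axis), its top 86 mm above the bench, 1 mm lower than the rim
- axis (a point): point on the chuck's axis, level with the rim's flat top (87 mm above the bench). The rim: 72 mm inner, 88 mm outer radius, whole all round but for one notch cut through it from inside to outside, about 48 mm long along the rim (36 degrees), upright sides. The notch's middle lies anywhere 80 to 280 degrees round from the white tab, not told. Thin dark lines on the rim are only marks
- key (a joint): release key: a dark steel plate, 15 mm (radial) x 40 mm (along the rim), at the bottom of the notch, its top 12 mm below the rim's top; slides straight down. 0 = up, 0.008 (8 mm) = fully down. It moves under about 6 N, stays where it is left, and draws the four jaws outward by 6 mm as it goes down
- cup_mid (a point): centre (half-way up) of the loose turned wooden cup, 68 mm across at its top, 47 mm high, 70 g, standing on the chuck's face between the jaws; its top is 25 mm above the rim
- cup: the same wooden cup; origin at the centre of its foot, z up
- chuck_key: loose steel T-handled bar lying on the bench beside the stand, about 115 x 85 mm, 14 mm high; origin under it, near its middle; bystander
- blank: loose wooden cylinder standing on the bench, 60 mm across, 70 mm high; origin at the centre of its underside; bystander
- collar: loose brass ring lying on the bench beside the stand, 56 mm across, 14 mm high; origin at the centre of its underside; bystander
- glue: loose white bottle with a red cap, 72 mm across, 170 mm high; origin at the centre of its underside; bystander
- wax: loose amber jar, 84 mm across, 60 mm high; origin at the centre of its underside; bystander
- sanding_block: loose cork block 100 x 60 x 35 mm; origin at the centre of its underside; bystander
Things that resemble listed ones, but are neither listed nor needed, are in the scene too. What is shaped like the cup but black, blue or green is not meant.

How it is judged (in metres and radians):
On the way, in this order (a step that is already met when the one before it is completed fails the run):
1. the fingertips touch the rim at the white tab, the key still up (contact force between the fingers and stand above 0.3 N and value of joint key below 0.002 m and horizontal distance between the grasp point and start below 0.03 m), for 0.1 s.
2. the fingertips sweep on along the rim, touching it 40 to 75 mm from the start, key up (contact force between the fingers and stand above 0.3 N and value of joint key below 0.002 m and horizontal distance between the grasp point and start between 0.04 and 0.075 m), for 0.1 s.
3. a fingertip inside the notch has pressed the key down (contact force between the fingers and stand above 1 N and value of joint key above 0.0065 m).
At the end, for the whole second after the job is handed in: the key is down by at least 6.5 of its 8 mm and stays there, the cup stands at rest and upright in the chuck, within 15 mm of the axis and not raised by 6 mm or more (value of joint key above 0.0065 m and z of cup_mid in the frame of axis below 0.006 m and horizontal distance between cup_mid and axis below 0.015 m and angle between cup's own z axis and vertical below 0.15 rad and linear speed of cup below 0.02 m/s); the robot touches nothing.
It fails at once if the cup is lifted, tipped or pushed from its place in the chuck (not (z of cup_mid in the frame of axis below 0.006 m and horizontal distance between cup_mid and axis below 0.015 m and angle between cup's own z axis and vertical below 0.15 rad)).
It fails at once if a bystander is moved by more than 25 mm (distance of any of chuck_key, blank, collar, glue, wax, sanding_block from where it was at the start of the episode above 0.025 m).
It fails at once if a standing bystander is tipped over (angle between any of blank, glue, wax's own z axis and vertical above 0.4 rad).
It also fails if it takes over 72 s, if anything falls off the work surface, if the arm or the gripper's body presses on something with over 40 N, if the wrist force passes 120 N, or if a joint passes its speed limit or range.

## Working session

There is one attempt and no reset: what is moved stays moved. The work goes in short steps, each a Python script; the robot and the scene stay as the last script left them, time stands still between calls to the robot, and variables do not carry over. Pictures are saved under pics/ and viewed, about 8 in all and at most 12, crops included, and the job is handed in when it is done.

```bash
mkdir -p pics; ls; python3 - <<'E'
from station import robot, fingers, vision, recognise
import cv2
for n in("scene","top"):
    im=vision.grab_frame(n); cv2.imwrite(f"pics/{n}0.png",im[:,:,::-1])
    c=vision.calibration(n); print(n,c["mtx"].tolist(),c["k1"],c["extrinsics"].round(4).tolist() if hasattr(c["extrinsics"],"round") else c["extrinsics"])
    for l in("stand","cup","key","start","glue","blank","wax"):
        print(l,[([round(v) for v in d["rect"]],round(d["p"],2)) for d in recognise(l,n)[:3]])
print(robot.current_time_s(),robot.current_eef_rot(),robot.tip_reach)
E
```

```text
pics
scene [[450.81726393266104, 0.0, 318.96273826568824], [0.0, 450.81726393266104, 244.9041172762414], [0.0, 0.0, 1.0]] -0.020494557526294803 [[-0.288, 0.9574, 0.0188, 0.1458], [-0.7371, -0.2342, 0.6339, 0.345], [0.6113, 0.1687, 0.7732, -1.6557], [0.0, 0.0, 0.0, 1.0]]
stand [([304, 256, 84, 82], 0.59)]
cup [([298, 204, 20, 24], 0.73), ([371, 218, 24, 20], 0.73), ([255, 208, 16, 22], 0.53)]
key [([332, 250, 10, 14], 0.6)]
start [([301, 255, 80, 80], 0.63)]
glue [([301, 243, 22, 27], 0.68), ([483, 310, 44, 54], 0.63)]
blank [([315, 309, 20, 30], 0.94)]
wax [([474, 270, 35, 34], 0.62)]
top [[550.5239324846141, 0.0, 315.1163551915139], [0.0, 550.5239324846141, 244.63061148861024], [0.0, 0.0, 1.0]] -0.007800643376033825 [[-0.013, -0.9998, 0.0158, 0.0046], [0.9923, -0.0109, 0.1237, -0.5529], [-0.1235, 0.0173, 0.9922, -1.3041], [0.0, 0.0, 0.0, 1.0]]
stand [([330, 247, 111, 108], 0.78)]
cup [([419, 300, 29, 30], 0.8), ([366, 330, 25, 30], 0.79), ([328, 240, 26, 26], 0.68)]
key []
start [([328, 249, 105, 108], 0.75)]
glue [([119, 222, 46, 36], 0.83)]
blank [([294, 181, 27, 30], 0.67), ([330, 247, 102, 104], 0.62)]
wax [([132, 290, 38, 34], 0.66)]
0.8 [1.79995190e+02 3.13715305e-03 1.38575143e+01] 0.017
```

```bash
python3 - <<'E'
import cv2,numpy as np
t=cv2.imread("pics/top0.png");s=cv2.imread("pics/scene0.png")
a=cv2.resize(t[170:320,250:450],(800,600),interpolation=cv2.INTER_CUBIC)
cv2.imwrite("pics/topc.png",a)
cv2.imwrite("pics/sc.png",cv2.resize(s[190:340,220:420],(800,600),interpolation=cv2.INTER_CUBIC))
E
```

```text
(no output)
```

View pics/topc.png

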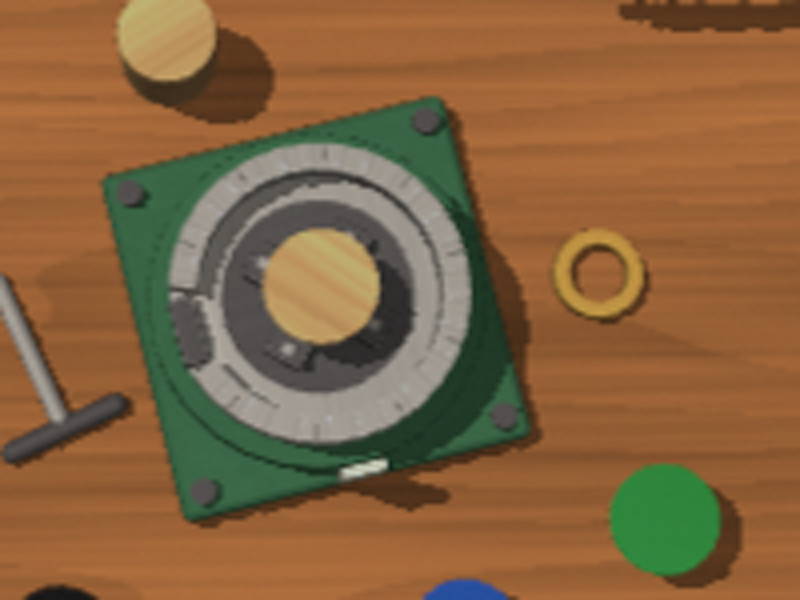

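View pics/sc.png

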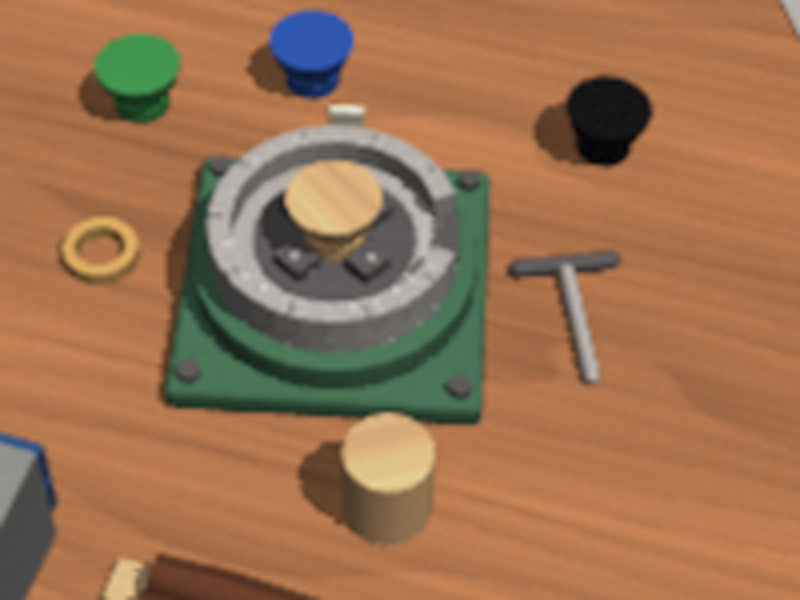

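View pics/top0.png

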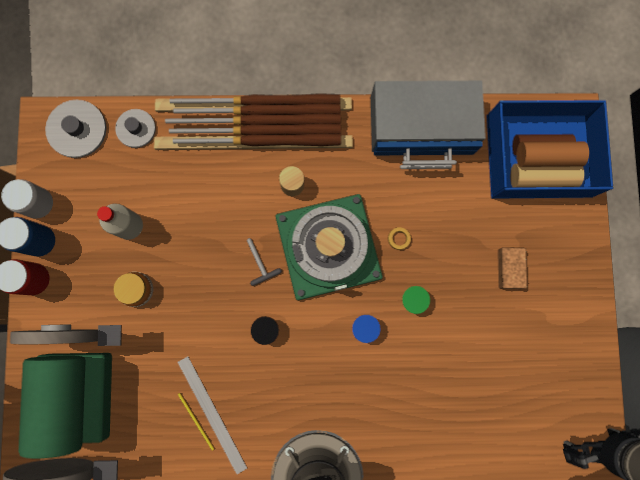

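The top view shows the real cup (pale wood) on the chuck with its centre near crop (320,292). The tab is at crop (364,468), and the notch with its dark key is on the left at crop (190,330). The chuck key lies left of the stand, and the blank sits beyond it at crop (167,37). I'll measure these and check them with an overlay.

```bash
cat > h.py <<'E'
import numpy as np, cv2, json
from station import robot, fingers, vision, recognise
def cam(n):
    c=vision.calibration(n); return np.array(c["mtx"]),c["k1"],np.array(c["extrinsics"])
def proj(P,n):
    K,k,E=cam(n); p=np.atleast_2d(P)@E[:3,:3].T+E[:3,3]; s=np.c_[p[:,0],-p[:,1]]/-p[:,2:]
    s=s*(1+k*(s**2).sum(1,keepdims=True)); return s@K[:2,:2].T+K[:2,2]
def unproj(uv,z,n):
    K,k,E=cam(n); d=(np.array(uv,float)-K[:2,2])/[K[0,0],K[1,1]]; s=d.copy()
    for _ in range(9): s=d/(1+k*(s@s))
    R=E[:3,:3]; C=-R.T@E[:3,3]; r=R.T@np.array([s[0],-s[1],-1]); return C+r*(z-C[2])/r[2]
E
python3 - <<'E'
from h import *
c2=lambda x,y:((x+.5)/4-.5+250,(y+.5)/4-.5+170)
cs=lambda x,y:((x+.5)/4-.5+220,(y+.5)/4-.5+190)
ax=unproj(c2(320,293.5),.087,"top"); print("axis rim",ax)
co=[unproj(c2(*p),.024,"top") for p in((105,180),(440,97),(535,437),(188,522))]; print("axis base",np.mean(co,0), [np.linalg.norm(co[i]-co[i-1]).round(4) for i in range(4)])
cos=[unproj(cs(*p),.024,"scene") for p in((168,403),(480,418))]; print("far corners, scene",cos,"top",co[:2])
tab=unproj(c2(364,468),.086,"top"); no=unproj(c2(190,332),.075,"top")
for n,q in(("tab",tab),("notch",no),("cup",unproj(c2(321,286),.112,"top"))):
    d=(q-ax)[:2]; print(n,q.round(4),np.hypot(*d).round(4),np.degrees(np.arctan2(d[1],d[0])).round(1))
print("scene: tab",unproj(cs(347,112),.086,"scene"),"notch",unproj(cs(446,226),.075,"scene"))
th=np.radians(np.arange(0,360,3)); im=cv2.resize(cv2.imread("pics/top0.png")[170:320,250:450],(800,600),interpolation=cv2.INTER_CUBIC)
im2=cv2.resize(cv2.imread("pics/scene0.png")[190:340,220:420],(800,600),interpolation=cv2.INTER_CUBIC)
for r in(.072,.088):
    P=np.c_[ax[0]+r*np.cos(th),ax[1]+r*np.sin(th),0*th+.087]
    for u,v in proj(P,"top"): cv2.circle(im,(int((u-250)*4+1.5),int((v-170)*4+1.5)),1,(0,0,255),-1)
    for u,v in proj(P,"scene"): cv2.circle(im2,(int((u-220)*4+1.5),int((v-190)*4+1.5)),1,(0,0,255),-1)
cv2.imwrite("pics/ov.png",np.hstack([im[90:530,80:480],im2[90:530,160:560]]))
E
```

```text
axis rim [ 0.54981878 -0.03510087  0.087     ]
axis base [ 0.54935813 -0.0360305   0.024     ] [np.float64(0.216), np.float64(0.2138), np.float64(0.2182), np.float64(0.2173)]
far corners, scene [array([ 0.6918355 , -0.10839258,  0.024     ]), array([0.63951613, 0.09856446, 0.024     ])] top [array([0.62976672, 0.09348472, 0.024     ]), array([ 0.67992159, -0.11437702,  0.024     ])]
tab [ 0.4478 -0.059   0.086 ] 0.1048 -166.8
notch [0.5294 0.0412 0.075 ] 0.079 105.0
cup [ 0.551  -0.0346  0.112 ] 0.0012 21.8
scene: tab [ 0.45138391 -0.05671147  0.086     ] notch [0.52450644 0.03988198 0.075     ]
```

View pics/ov.png

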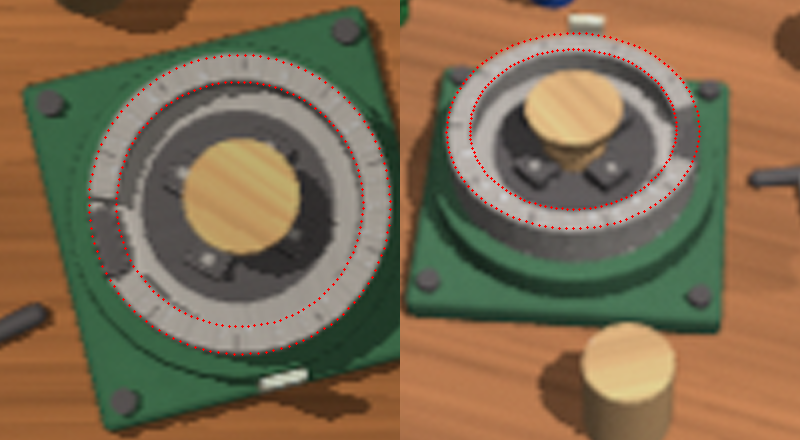

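The overlay fits the rim in both views, and the tab and notch agree between cameras to within 5 mm. The axis is at (0.550, -0.035), the tab at -166.8° and the notch near 105°, about 88° round clockwise. Next I close the gripper, go to the start and touch.

```bash
cat >> h.py <<'E'
AX=np.array([.5495,-.0353]); TAB=-166.6; TR=robot.tip_reach
def pt(a,ztip): return [AX[0]+.08*np.cos(np.radians(a)),AX[1]+.08*np.sin(np.radians(a)),ztip+TR]
E
python3 - <<'E'
from h import *
for psi in(-75,105):
    for a in(TAB,-210,-255): 
        q=robot.inverse_kinematics(pt(a,.08),[180,0,psi]); print(psi,a,None if q is None else np.round(q,1))
fingers.gripper_to(0.0,20)
psi=min((-75,105),key=lambda p:max(abs(robot.inverse_kinematics(pt(a,.08),[180,0,p])[6]) if robot.inverse_kinematics(pt(a,.08),[180,0,p]) is not None else 999 for a in(TAB,-255)))
print(psi)
robot.move_to(pt(TAB,.2),[180,0,psi]); robot.line_to(pt(TAB,.105))
f0=robot.current_contact_force(); 
hit=robot.line_to(pt(TAB,.080),velocity=.01,f_stop=2)
robot.pause(.2)
print(hit,f0,robot.current_contact_force(),robot.current_tool_pos(),robot.current_eef_rot(),robot.current_finger_gap(),robot.current_time_s())
E
```

```text
-75 -166.6 [  22.9   19.3  -22.4  109.3    9.1   53.1 -168.9]
-75 -210 [ -50.8   30.6   64.7  110.8  -32.4   59.4 -136.6]
-75 -255 [ -50.8   37.3   64.5  103.2  -37.5   64.2 -138.3]
105 -166.6 [ 35.6  22.3 -38.8 108.9  17.   54.6   4. ]
105 -210 [ 33.2  24.8 -45.4 107.9  21.1  56.   -6.7]
105 -255 [ 27.3  30.9 -46.1 100.3  25.3  59.8 -12.8]
105
True [-0.01312974  0.24714868  0.29533121] [0.32562228 1.12153607 4.81262797] [ 0.47169143 -0.0538998   0.10412795] [-1.79992630e+02  1.36529173e-03  1.04995662e+02] -0.0008733822610158596 6.3083
```

Contact is made at tip z = 0.0871, which matches the rim height, with about 4.5 N. Now I sweep with gentle force feedback.

```bash
python3 - <<'E'
from h import *
z=robot.current_tool_pos()[2]-TR; F0=.295; lost=[]
a=TAB
while a>-275:
    a-=3.5 if a>-240 else 1.75
    robot.line_to(pt(a,z),velocity=.025)
    f=robot.current_contact_force()[2]-F0; p=robot.current_tool_pos()
    print(round(a,1),round(f,2),round(z,5),round(p[2]-TR,5),np.hypot(p[0]-AX[0],p[1]-AX[1]).round(4))
    if f<.5:
        if p[2]-TR<.0858 : 
            lost.append(a)
            if len(lost)>=3: break
        else: z-=.0006
        if lost==[] and p[2]-TR<.0862: lost.append(a)
        continue
    if lost: break
    z-=np.clip((3-f)*.0001,-.0003,.0003)
print(lost,robot.current_time_s(),robot.current_contact_force())
E
```

```text
-170.1 2.54 0.08713 0.08715 0.08
-173.6 3.86 0.08708 0.08715 0.0799
-177.1 2.89 0.08717 0.08715 0.0801
-180.6 2.36 0.08716 0.08715 0.0801
-184.1 3.3 0.08709 0.08715 0.08
-187.6 3.91 0.08712 0.08713 0.08
-191.1 2.74 0.08721 0.08714 0.0802
-194.6 3.37 0.08719 0.08715 0.0801
-198.1 2.87 0.08722 0.08714 0.0802
-201.6 3.34 0.08721 0.08714 0.0802
-205.1 2.55 0.08725 0.08717 0.0802
-208.6 1.27 0.0872 0.08715 0.0801
-212.1 5.54 0.08703 0.08716 0.0799
-215.6 0.41 0.08728 0.08718 0.0803
-219.1 11.77 0.08668 0.08709 0.0803
-222.6 4.53 0.08698 0.08713 0.0798
-226.1 4.9 0.08714 0.08714 0.0799
-229.6 0.69 0.08732 0.08719 0.0803
-233.1 7.15 0.08709 0.08712 0.0802
-236.6 0.52 0.08739 0.08718 0.0805
-240.1 3.51 0.08715 0.08714 0.08
-241.8 -0.32 0.0872 0.08713 0.0801
-243.6 3.53 0.0866 0.08659 0.08
-245.3 -0.14 0.08665 0.08655 0.0802
-247.1 -0.76 0.08605 0.08593 0.0801
-248.8 0.37 0.08545 0.08542 0.0801
-250.6 -0.78 0.08545 0.08549 0.08
[-247.1, -248.85, -250.6] 15.0 [-0.29990796  0.46249632 -0.48570947]
```

Contact was lost past about -244°, where vision put the notch. I feel its two sides, centre, then press.

```bash
python3 - <<'E'
from h import *
a=-250.6
robot.line_to(pt(a,.082),velocity=.03,f_stop=4)
print(robot.current_tool_pos()[2]-TR)
t=np.radians(a); tan=np.array([np.sin(t),-np.cos(t),0])  # decreasing angle
c=np.array(pt(a,.082)); s=[]
for d in(.02,-.02):
    h=robot.line_to(c+tan*d,velocity=.012,f_stop=2.5); p=robot.current_tool_pos()
    s.append((p-c)@tan); print(h,s[-1],robot.current_contact_force())
    robot.line_to(c+tan*(s[-1]-np.sign(d)*.002),velocity=.02)
m=c+tan*np.mean(s); ang=np.degrees(np.arctan2(m[1]-AX[1],m[0]-AX[0])); print("centre",ang,robot.current_time_s())
robot.line_to(pt(ang,.082),velocity=.02)
print(robot.current_contact_force(),robot.current_tool_pos())
E
```

```text
0.0816475219122975
False 0.019941019137356294 [ 0.32324624 -0.37686087 -0.29587953]
True -0.008095705862907365 [ 2.60378422  0.16281164 -0.50587904]
centre 105.16593388612456 19.6833
[-0.00714879 -0.37599503 -0.30816441] [0.52847862 0.04190868 0.09895096]
```

The near side was felt 14 mm from the present position. The far side was not reached within 14 mm the other way, so the finger is clear both ways at 105.2°, which agrees with vision (105°). Pressing.

```bash
python3 - <<'E'
from h import *
f0=robot.current_contact_force()[2]
z=.078
while z>.0645:
    h=robot.line_to(pt(105.17,z),velocity=.015,f_stop=28); f=robot.current_contact_force()[2]-f0; p=robot.current_tool_pos()[2]-TR
    print(round(z,4),h,round(f,1),round(p,4))
    if h or f>20: break
    z-=.001
robot.pause(.2); print(robot.current_contact_force(),robot.current_tool_pos()[2]-TR)
robot.line_to(pt(105.17,.16),velocity=.06)
robot.line_to(pt(105.17,.25)); robot.move_to([.40,-.35,.3],[180,0,105])
im=vision.grab_frame("top"); im2=vision.grab_frame("scene")
f=lambda i,r,c:cv2.resize(i[r:r+110,c:c+100,::-1],(400,440),interpolation=cv2.INTER_CUBIC)
cv2.imwrite("pics/end.png",np.hstack([f(im,192,275),f(im2,205,255)]))
print(robot.current_contact_force(),robot.current_time_s())
E
```

```text
0.078 False 0.4 0.0778
0.077 False 0.2 0.077
0.076 False 0.8 0.0759
0.075 False 0.7 0.0751
0.074 False 5.4 0.0745
0.073 False 6.0 0.0734
0.072 False 5.8 0.0723
0.071 False 4.4 0.0712
0.07 False 5.2 0.0702
0.069 False 4.7 0.0691
0.068 False 5.6 0.0681
0.067 False 5.2 0.0672
0.066 False 10.9 0.0671
0.065 False 16.5 0.067
[-4.21083522 -0.65038968 16.45858456] 0.06698142617635851
[-0.03985359 -0.23327264 -0.69946338] 28.4167
```

View pics/end.png

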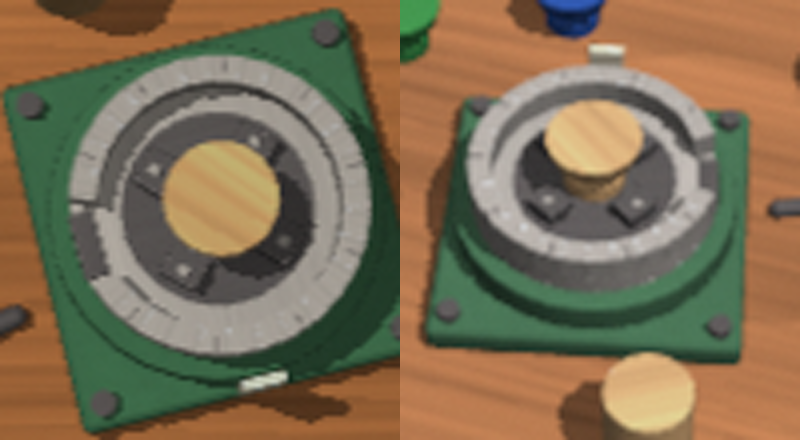

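The key bottomed out after 8 mm of travel. The picture shows the jaws moved outward, the cup upright at the centre (top view, 221,198), and the arm clear. Handing in.

```bash
python3 -c "
from station import workorder
print(workorder.close_job())"
```

```text
the job is handed in; nothing more can be done
None
```

The release key is fully down, the jaws are open, and the job is handed in at about 28 s of the 72 s allowed. No verdict was reported.

- **Touch and sweep:** With the fingers closed I touched the rim at the white tab (top found at 87.1 mm, as specified). I then swept clockwise, mostly with 2–5 N on the rim. The extremes were about 0.4 N and one brief 11.8 N.
- **Finding the notch:** Contact was lost about 75–80° round from the tab. Feeling inside the notch found the near side. The far side was not reached in my 20 mm probe, so I pressed where the near side was 14 mm away and the other way was clear for at least 14 mm. That point, about 88° from the tab, agreed with the camera estimate.
- **Pressing the key:** It met the finger at about 75 mm height, moved under 5–6 N, and stopped firmly at 67.0 mm under 16 N, which is the full 8 mm.
- **Last checks:** The final picture shows the jaws drawn outward and the cup upright and centred. The tool force was back near zero with the arm clear. I did not check each bystander at the end, but nothing was felt outside the rim, notch and key.

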